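# Press the stopper home in a sample vial

### The job

Slide the little carriage with the vial all the way in under the hand press, then push the press knob down, past the light spring travel and the point where the pad meets the stopper, until the stopper is fully home in the vial; feel for it and do not force it, or the glass cracks. Let the knob come all the way back up, then pull the carriage all the way out again with the vial still standing in it. Move the carriage only by its handle, do not touch the vial or stopper with the gripper, and leave the things around the press alone.

Things in the scene. Friction and masses are not known exactly. Their poses are not given: they have to be found in the camera images.
- press: Small fixed bench hand press: grey base 220 x 150 x 18 mm, two steel columns 112 mm apart, white crosshead (36 mm along x, 145 mm along y; underside 130 mm, top 156 mm above the bench). Origin: on the bench straight below the ram axis. z is up; x is the way the carriage slides IN, from the robot's side to the ram; y runs along the crosshead.
- ram: Plunger: black knob 38 mm across on a stem. Origin: centre of the knob's flat top, 214 mm above the bench when up. Goes down 42 mm on a light spring (2.5 to 5 N), returns by itself. The springy pad at its foot (about 6 N per mm) is screwed higher or lower each time: it meets the stopper (first stop) 4 to 27 mm down and the stopper is home (second stop) 14 to 35 mm down; feel for it.
- handle (a point): Point in the upright black handle plate of the carriage: the plate is 28 mm long along the press's x, 12 mm thick along the press's y (the way to pinch it) and its top is 20 mm above this point; below this point it reaches down 35 mm. It lies 56 mm above the bench, 100 mm before the vial's axis, and moves with the carriage.
- carriage (a joint): Travel of the carriage along the press's x, in m: 0 = all the way out (as it starts), 0.09 = all the way in against its end stop, with the vial under the ram. It slides with about 2.5 N of drag and stays where it is left.
- vial: Clear glass vial, loose, standing upright in the carriage's pocket (24 mm deep, 1 mm play all round): 24 mm across, 55 mm tall to its rim, with a narrower neck. Origin: centre of its underside, about 26 mm above the bench. The press may not load it with more than 20 N.
- stopper (a joint): How far the dark rubber stopper (flange 20 mm across, 5 mm thick, in the vial's mouth) is pushed in, in m: starts at 0 to 0.003; 0.009 = fully home, flange on the rim. Slides stiffly at about 7 N on the stopper (10 to 12 N on the knob, spring included), stops firmly when home, stays where it is left.
- bottle: Bystander: closed clear glass bottle with grey cap, 70 mm across, 140 mm tall, to the left of the press. Origin: centre of its underside.
- stopper_bin: Bystander: small open white plastic bin, 90 x 70 x 35 mm, to the right of the press. Origin: centre of its underside.
- beaker: Bystander: open glass beaker, 66 mm across, 85 mm tall, to the right of the press behind the bin. Origin: centre of its underside.
There are look-alikes about, which are no part of the job. There is more than one size of the vial; the one meant has the size given above.

How it is judged (in metres and radians):
On the way, in this order (a step that is already met when the one before it is completed fails the run):
1. the carriage is all the way in (within 4 mm of its end stop), the stopper not yet pressed (value of joint carriage above 0.086 m and value of joint stopper below 0.0045 m), for 0.1 s.
2. the press pushes the stopper home (within 1.5 mm) with the carriage in (value of joint carriage above 0.086 m and value of joint stopper above 0.0075 m and contact force between ram and vial above 1 N), for 0.05 s.
3. the knob has come back up (within 4 mm) with the carriage still in (z of ram in the frame of press above 0.21 m and value of joint carriage above 0.08 m), for 0.1 s.
At the end, for the whole second after the job is handed in: The stopper is home in the vial (at least 7.5 of 9 mm in), the knob is back up (within 4 mm), the carriage is back out (within 6 mm) and the vial stands upright and at rest in its pocket (value of joint stopper above 0.0075 m and value of joint carriage below 0.006 m and z of ram in the frame of press above 0.21 m and horizontal distance between vial and handle between 0.094 and 0.106 m and height (world z) of vial below 0.031 m and angle between vial's own z axis and vertical below 0.15 rad and linear speed of vial below 0.02 m/s); the robot touches nothing.
It fails at once if the press loads the vial with more than 20 N (contact force between ram and vial above 20 N).
It fails at once if the gripper or arm pushes on the vial or its stopper (contact force between any of the fingers, the arm and vial above 1 N).
It fails at once if the vial is tipped (angle between vial's own z axis and vertical above 0.35 rad).
It fails at once if a bystander is moved by more than 15 mm (distance of any of bottle, stopper_bin, beaker from where it was at the start of the episode above 0.015 m).
It also fails if it takes over 58 s, if anything falls off the work surface, if the arm or the gripper's body presses on something with over 40 N, if the wrist force passes 120 N, or if a joint passes its speed limit or range.

### The arm

A 6-joint arm with a two-finger parallel gripper is mounted at the origin on the work surface. World frame = base frame: x ahead of the robot, y to its left, z up, the work surface at z = 0. Lengths are in mm, angles in rad, forces in N, time in s.
With the tool pointing down it reaches from about 400 to 925 mm from the base axis. Payload 12.5 kg.
Tool frame: the origin (TCP) lies midway between the tips of the shut fingers; the grasp point (between the pads) lies env.grasp_offset behind it (env.grasp_offset is the distance from the TCP to the grasp point, in mm); x points along the fingers, y is the direction in which the jaws open and shut, and the axes are right-handed (so a half turn about x gives the same grasp; the last joint's range is limited). The gripper opens to 95 mm and grips with 3 to 60 N. Pads are 20 mm wide; open, the fingers measure 119 mm over their backs; the gripper's body (75 mm by 180 mm) begins 59 mm behind the grasp point.
Start: joints at [-1.351, 0.491, 1.559, -0, 1.092, -0.106], TCP at [200.065, -592.132, 214.661] pointing down, gripper open.
Joint ranges: [-3.1, 3.1], [-0.84, 2.19], [0.05, 2.79], [-1.13, 4.28], [0.06, 2.93], [-2.69, 2.69]. Speed limits (rad/s): [2.22, 2.22, 2.79, 3.14, 3.14, 3.14].

### API

Orientations are given as [roll, pitch, yaw] about the fixed x, y, z axes, in that order (R = Rz(yaw) Ry(pitch) Rx(roll)).
In Python, from cell import env gives the robot as it stands.
- The arm moves only by the tool apply_moves, never from a script. Its arguments are lists of equal length, an entry for each row: "offset": the shift along the world's x, y, z in units of 25 mm (1.0 is 25 mm), a list of three; "yaw": the turn about the world's z in units of 6 degrees (1.0 is 6 degrees); "jaw": the closure, from -1 (fully open) to 1 (shut), so that 0 is half open. A call has 1 to 20 rows; each row is the pose to reach, as a shift and turn from the pose measured when the call began; what a row does not reach only later rows make up. A row lasts 1/8 s, in which the tool goes at most 62.5 mm and 10.7 degrees, less where a joint would pass 70% of its speed; a pose out of reach is approached as far as the arm can. A call with a gripper value outside its range is refused whole. The fingers move at their own pace and stop on an object; the grip force is fixed at half the most. Time passes only in rows, so rows that repeat a pose let the fingers close. It gives the time, the measured TCP pose, the force and the opening at its end, in the units of the state.
- env.state(): the state, without advancing time (a new reading comes with each control period).
- env.read_camera(name): name is "scene" or "side" or "wrist"; returns a dict with "frame" (400x640x3 uint8, red, green, blue), "fx", "fy", "cx", "cy" (pixels), "xyz" and "rotation" of the camera in the world; the wrist camera has in their place "hand_eye" (4x4, takes a point from camera to tool coordinates, whose origin is the TCP and whose axes are the tool frame's). Camera axes: x right, y down, z forward; pixel columns grow to the right and rows downward; lengths in mm; the calibration is good to about 2 mm. A picture is of the moment at which its call begins: read the wrist's pose just before it. There is no depth.
- env.job_done(): hands the job in, once; it reports no verdict.
The state is a dict: "t": time; "joints": joint angles; "qvel": joint speeds; "tau": joint torques, N m; "eef_pos": TCP position; "tcp_rot": TCP orientation; "ft_force": force on the tool from outside, world axes, zero at the start; "moment": the same for the moment, N m; "opening": opening from 0.0 (shut) to 1.0 (fully open).
Only numpy, scipy, OpenCV 4.12 (cv2) and the standard library are available. Lean on these libraries where they do the work, as an engineer would, in place of code of your own. Each camera call takes 0.05 s, during which the arm holds its last target.

## Working session

There is one attempt and no reset: what is moved stays moved. The work goes in short steps, Python scripts to look and compute and a tool call to move; the robot and the scene stay as the last step left them, time stands still between calls to the robot, and variables do not carry over. Pictures are saved under pics/ and viewed, and the job is handed in when it is done.

Besides the shell and the picture viewer there is one more tool, called after "Request:" as name(argument=value, ...) on one line, values as JSON. apply_moves: Moves the arm, as the interface text tells. Its arguments: {"type":"object","properties":{"offset":{"type":"array"},"yaw":{"type":"array"},"jaw":{"type":"array"}},"required":["offset","yaw","jaw"]}

```bash
ls; mkdir -p pics; python3 - <<'E'
from cell import env
import cv2
s=env.state();print({k:s[k] for k in('t','eef_pos','tcp_rot','ft_force','opening')},env.grasp_offset)
for n in('scene','side','wrist'):
    c=env.read_camera(n);cv2.imwrite(f'pics/{n}0.png',c['frame'][:,:,::-1]);print(n,{k:c[k] for k in c if k!='frame'})
E
```

```text
pics
{'t': 0.0, 'eef_pos': array([ 200.00813245, -591.8951727 ,  214.06876529]), 'tcp_rot': array([-1.68001559,  1.56974151,  1.78737936]), 'ft_force': array([-0.52313416, -0.65916243,  0.1164174 ]), 'opening': 1.0011454051523143} 18.8
scene {'fx': 384.43439505294333, 'fy': 384.43439505294333, 'cx': 323.4246682824273, 'cy': 202.34872860700688, 'xyz': array([1187.04295265,  -59.99638944,  549.66506971]), 'rotation': array([-2.16512498,  0.00277971,  1.44515516])}
side {'fx': 432.0046309708245, 'fy': 432.0046309708245, 'cx': 315.85003525943966, 'cy': 201.87184698615235, 'xyz': array([ 360.95612305, -555.71420003,  744.60621253]), 'rotation': array([-2.32101268, -0.01749871, -0.36028386])}
wrist {'fx': 298.98910607326735, 'fy': 298.98910607326735, 'cx': 320.2514745842809, 'cy': 197.87603023981112, 'hand_eye': array([[-1.25891023e-03, -2.92258922e-01,  9.56338401e-01,
        -1.70335428e+02],
       [ 9.99999208e-01, -3.60718341e-04,  1.20614845e-03,
        -7.82465078e-01],
       [-7.53884387e-06,  9.56339162e-01,  2.92259144e-01,
        -8.22036080e+01],
       [ 0.00000000e+00,  0.00000000e+00,  0.00000000e+00,
         1.00000000e+00]])}
```

View pics/scene0.png

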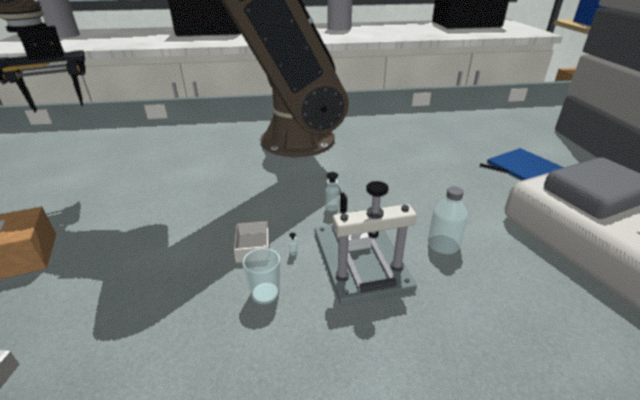

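View pics/side0.png

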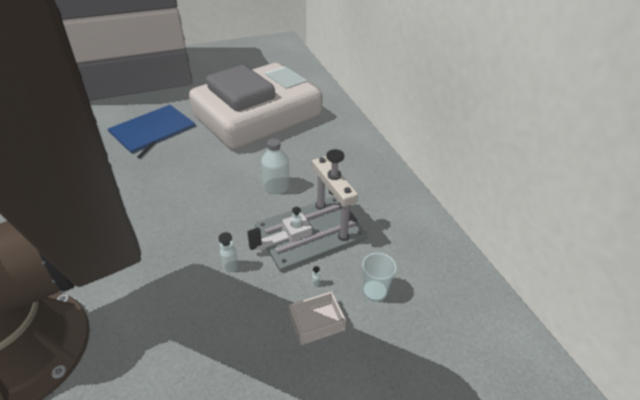

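View pics/wrist0.png

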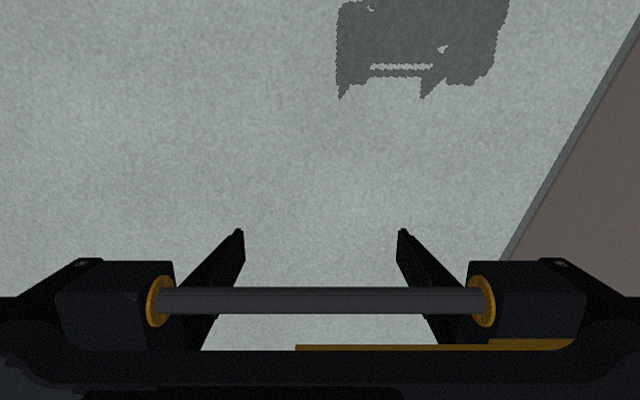

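The vial in the carriage is at side px (296,222). The look-alikes are a larger one at (228,252) and a smaller one at (316,278), both standing free on the bench. Only the first stands in the carriage with its handle. I'll enlarge to confirm.

```bash
cat > h.py <<'E'
import numpy as np,cv2
from scipy.spatial.transform import Rotation as R
def cam(c):
    return R.from_euler('xyz',c['rotation']).as_matrix(),np.array(c['xyz'])
def ray(c,u,v):
    Rm,p=cam(c);d=Rm@np.array([(u-c['cx'])/c['fx'],(v-c['cy'])/c['fy'],1]);return p,d/np.linalg.norm(d)
def atz(c,u,v,z):
    p,d=ray(c,u,v);return p+d*(z-p[2])/d[2]
def proj(c,P):
    Rm,p=cam(c);q=Rm.T@(np.array(P)-p);return c['fx']*q[0]/q[2]+c['cx'],c['fy']*q[1]/q[2]+c['cy']
def crop(f,x,y,w,h,s,name):
    cv2.imwrite(name,cv2.resize(f[y:y+h,x:x+w,::-1],None,fx=s,fy=s,interpolation=cv2.INTER_CUBIC))
E
python3 - <<'E'
import cv2
from h import crop
f=cv2.imread('pics/side0.png')[:,:,::-1];crop(f,210,140,160,120,5,'pics/side0c.png')
f=cv2.imread('pics/scene0.png')[:,:,::-1];crop(f,300,165,130,130,4.6,'pics/scene0c.png')
E
```

```text
(no output)
```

View pics/side0c.png

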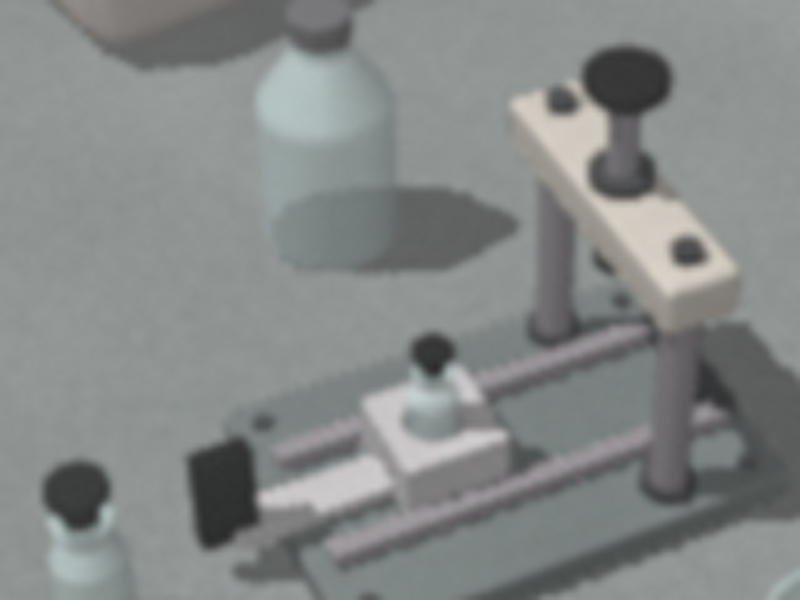

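View pics/scene0c.png

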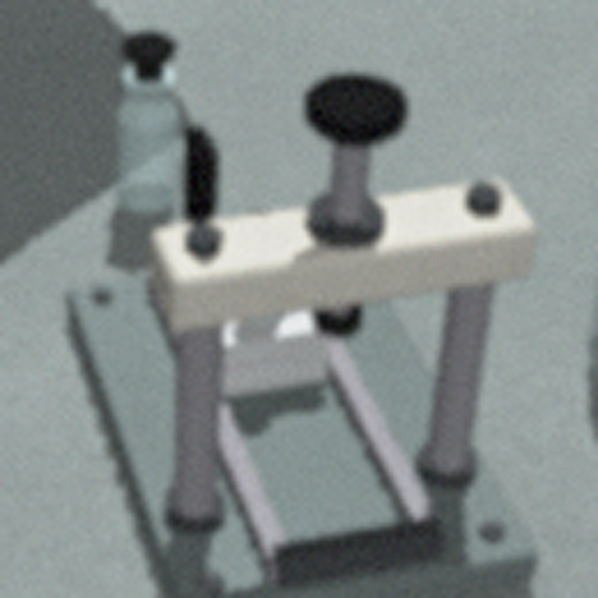

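```bash
python3 - <<'E'
from h import *
from cell import env
S=env.read_camera('side');C=env.read_camera('scene')
def tri(a,b):
    p,d=ray(S,*a);q,e=ray(C,*b)
    A=np.stack([d,-e],1);t=np.linalg.lstsq(A,q-p,rcond=None)[0];x=p+d*t[0];y=q+e*t[1];return (x+y)/2,np.linalg.norm(x-y)
def s(x,y):return 210+x/5,140+y/5
def c(x,y):return 300+x/4.6,165+y/4.6
for n,a,b,z in [('knob',(627,75),(355,103),214),('boltR',(687,245),(204,236),162),('boltL',(562,95),(484,194),162),('handletop',(218,447),(200,132),76)]:
    print(n,tri(s(*a),c(*b)),atz(S,*s(*a),z),atz(C,*c(*b),z))
print('stopper',atz(S,*s(433,345),90))
for x,y in[(230,418),(800,480),(300,548)]:print(atz(S,*s(x,y),18))
for x,y in[(70,295),(535,550),(165,590)]:print(atz(C,*c(x,y),18))
E
```

```text
knob (array([658.88607329,  95.52498908, 211.64874733]), np.float64(1.0619793710215644)) [657.49519741  91.84591365 214.        ] [661.86031701  94.96986383 214.        ]
boltR (array([665.33490019,  40.5687988 , 162.18717943]), np.float64(0.6904594310021339)) [665.4287827   40.29265433 162.        ] [664.69931526  40.9271954  162.        ]
boltL (array([653.35896894, 151.1443293 , 162.77677631]), np.float64(1.1118316716457664)) [653.68673782 151.24063559 162.        ] [651.6170816  152.15695739 162.        ]
handletop (array([469.64187926,  74.00795254,  79.59707474]), np.float64(2.51849357392822)) [470.45206697  75.74313121  76.        ] [462.56573912  76.17909665  76.        ]
stopper [571.70014242  90.34535439  90.        ]
[489.91712846 146.68188355  18.        ]
[723.92288482  21.23454358  18.        ]
[498.34368156  59.13115693  18.        ]
[510.26381491   5.47139671  18.        ]
[701.96198569 175.26345726  18.        ]
[704.00768913  22.47223157  18.        ]
```

```bash
python3 - <<'E'
from h import *
from cell import env
s=env.state();print(s['t'],R.from_euler('xyz',s['tcp_rot']).as_matrix().round(3))
S=env.read_camera('side')
print('lookalike base',atz(S,230,270,0),'cap',atz(S,226,239,80));print('bottle',atz(S,276,190,0),'small',atz(S,316,286,0),'bin',atz(S,320,335,0))
a=0.107;ux=np.array([np.cos(a),np.sin(a)]);uy=np.array([-ux[1],ux[0]]);c=np.array([659.3,95.3])
for z,d in((76,-190),(76,-176),(76,-204)):
  for w in(6,-6):print(proj(S,[*(c+ux*d+uy*w),z]))
E
```

```text
0.25 [[-0.     0.32  -0.947]
 [ 0.    -0.947 -0.32 ]
 [-1.    -0.    -0.   ]]
lookalike base [404.77348036  48.03713483   0.        ] cap [409.66282955  64.7123424   80.        ]
bottle [573.18568852 264.4905143    0.        ] small [564.1662662 -54.157515    0.       ] bin [ 531.45853766 -162.46383943    0.        ]
(np.float64(252.6499952705105), np.float64(227.79347248754465))
(np.float64(254.67491606303923), np.float64(231.5134829787749))
(np.float64(258.82534500868593), np.float64(225.72213713167906))
(np.float64(260.89217518601936), np.float64(229.40519822845633))
(np.float64(246.41025295476973), np.float64(229.8864063970503))
(np.float64(248.39227097852336), np.float64(233.64394023676357))
```

Request:
apply_moves(offset=[[1.25,1.5,0.5],[2.5,3,1],[3.75,4.5,1],[5,6,1],[6.25,7.5,1],[7.5,9,1],[8.75,10.5,1],[10,12,1],[10.1,13.2,1],[10.15,14.5,1],[10.2,15.7,1],[10.3,16.9,1],[10.35,18.1,1],[10.4,19.4,1],[10.5,20.6,1],[10.55,21.8,1],[10.6,23,1],[10.7,24.3,1],[10.75,25.5,1],[10.8,26.7,1]], yaw=[1.4,2.8,4.2,5.6,7,8.4,9.8,11.2,12.6,14,15.4,16.7,18.1,19.5,20.9,22.3,23.7,25.1,26.5,27.9], jaw=[0,0,0,0,0,0,0,0,0,0,0,0,0,0,0,0,0,0,0,0])

```text
t: 2.8
eef_pos: [470.0, 76.5, 239.5]
tcp_rot: [-1.221, 1.57, -1.11]
ft_force: [0.1, -0.4, 0.4]
opening: 0.502
```

```bash
python3 - <<'E'
from h import *
from cell import env
s=env.state();Rt=R.from_euler('xyz',s['tcp_rot']).as_matrix();print(s['t'],s['eef_pos'],Rt.round(3),s['joints'])
c=env.read_camera('wrist');cv2.imwrite('pics/w1.png',c['frame'][:,:,::-1])
H=c['hand_eye']
def pw(P):
    q=Rt.T@(np.array(P)-s['eef_pos']);q=H[:3,:3].T@(q-H[:3,3]);return c['fx']*q[0]/q[2]+c['cx'],c['fy']*q[1]/q[2]+c['cy']
a=0.107;ux=np.array([np.cos(a),np.sin(a)]);uy=np.array([-ux[1],ux[0]]);o=np.array([659.3,95.3])
for d in(-204,-176):
  for w in(6,-6):print('handle',pw([*(o+ux*d+uy*w),76]))
print('stopper',pw([*(o-90*ux),90]))
E
```

```text
2.8 [469.98132959  76.46171893 239.52841701] [[ 0.    -0.111  0.994]
 [-0.     0.994  0.111]
 [-1.    -0.     0.   ]] [ 2.26099144e-02  2.50423174e-01  1.87720397e+00 -3.60334363e-04
  1.01382240e+00 -1.65880054e+00]
handle (np.float64(324.1335498489326), np.float64(170.83606964638108))
handle (np.float64(313.57260451017754), np.float64(170.79312677916144))
handle (np.float64(323.9504219467056), np.float64(194.48208843322178))
handle (np.float64(313.6381407143403), np.float64(194.43985418912283))
stopper (np.float64(318.5513672895668), np.float64(266.3353072163918))
```

View pics/w1.png

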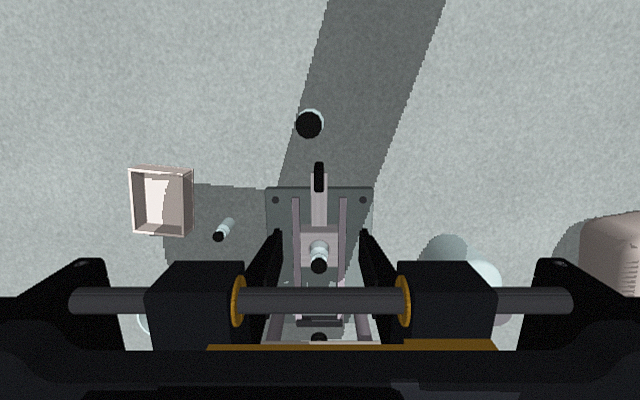

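The handle top is at wrist px (319,163–192), within 2 px of the prediction and aligned with the jaws. The large look-alike is clear, at (309,124). Next I descend and grip.

Request:
apply_moves(offset=[[0,-0.05,-1],[0,-0.05,-2],[0,-0.05,-3],[0,-0.05,-4],[0,-0.05,-5],[0,-0.05,-6],[0,-0.05,-7],[0,-0.05,-7.8],[0,-0.05,-7.8],[0,-0.05,-7.8]], yaw=[0,0,0,0,0,0,0,0,0,0], jaw=[0,0,0,0,0,0,0,0,0,0])

```text
t: 4.1
eef_pos: [470.3, 77.3, 45.2]
tcp_rot: [0.393, 1.57, 0.511]
ft_force: [-0.2, -0.6, 0.4]
opening: 0.501
```

```bash
python3 - <<'E'
from h import *
from cell import env
f=env.read_camera('side')['frame'];crop(f,200,140,160,120,5,'pics/s2.png')
E
```

```text
(no output)
```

View pics/s2.png

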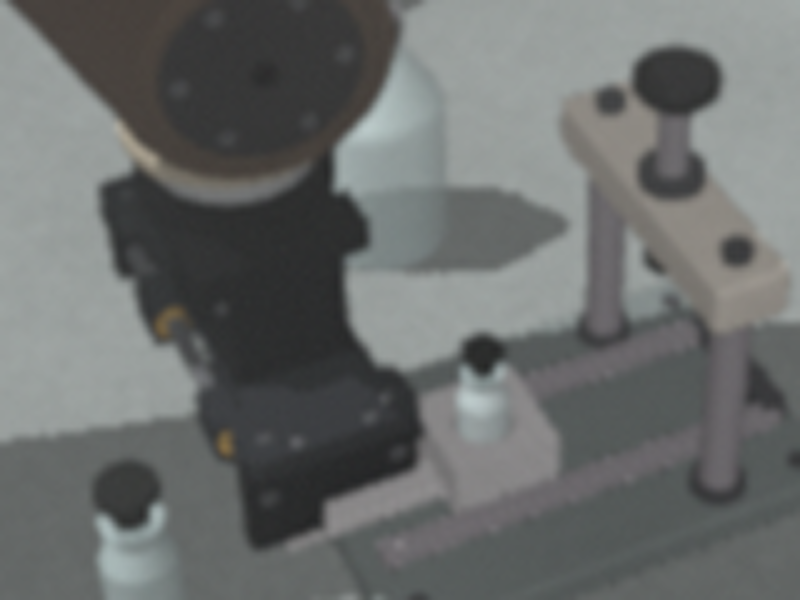

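The side view shows the fingers astride the handle and the vial upright at crop px (483,390). Closing now.

Request:
apply_moves(offset=[[0,-0.06,0],[0,-0.06,0],[0,-0.06,0],[0,-0.06,0],[0,-0.06,0],[0,-0.06,0]], yaw=[0,0,0,0,0,0], jaw=[0.3,0.5,1,1,1,1])

```text
t: 4.9
eef_pos: [470.7, 74.5, 45.4]
tcp_rot: [-0.457, 1.569, -0.34]
ft_force: [1.0, -16.8, 0.2]
opening: 0.121
```

Request:
apply_moves(offset=[[0.15,0.02,0],[0.4,0.04,0],[0.7,0.075,0],[1.0,0.107,0],[1.3,0.14,0],[1.6,0.17,0],[1.9,0.2,0],[2.2,0.235,0],[2.5,0.27,0],[2.8,0.3,0],[3.1,0.33,0],[3.3,0.35,0],[3.4,0.364,0],[3.4,0.364,0]], yaw=[0,0,0,0,0,0,0,0,0,0,0,0,0,0], jaw=[1,1,1,1,1,1,1,1,1,1,1,1,1,1])

```text
t: 6.65
eef_pos: [556.2, 83.8, 45.5]
tcp_rot: [-0.269, 1.568, -0.151]
ft_force: [1.5, 2.1, 0.7]
opening: 0.12
```

Request:
apply_moves(offset=[[0.08,0.01,0],[0.16,0.017,0],[0.2,0.02,0],[0.2,0.02,0]], yaw=[0,0,0,0], jaw=[1,1,1,1])

```text
t: 7.15
eef_pos: [560.1, 84.3, 45.4]
tcp_rot: [-1.173, 1.57, -1.055]
ft_force: [-7.8, -0.9, 6.4]
opening: 0.127
```

Request:
apply_moves(offset=[[0.08,0.01,0],[0.08,0.01,0],[0.08,0.01,0]], yaw=[0,0,0], jaw=[1,1,1])

```text
t: 7.52
eef_pos: [560.1, 84.3, 45.4]
tcp_rot: [-3.014, 1.567, -2.896]
ft_force: [-11.8, -2.4, 10.6]
opening: 0.122
```

Request:
apply_moves(offset=[[0,0,0],[0,0,0],[0,0,0],[0,0,0.3],[0,0,1.2],[0,0,2.4],[0,0,3.6],[0,0,4.8],[0,0,6],[0,0,7.2],[0,0,8.2],[0,0,8.2]], yaw=[0,0,0,0,0,0,0,0,0,0,0,0], jaw=[0.4,0,0,0,0,0,0,0,0,0,0,0])

```text
t: 9.02
eef_pos: [560.6, 84.3, 252.3]
tcp_rot: [-1.896, 1.57, -1.778]
ft_force: [0.1, 0.8, -0.6]
opening: 0.502
```

```bash
python3 - <<'E'
from h import *
from cell import env
print(env.state()['ft_force'])
f=env.read_camera('side')['frame'];crop(f,220,130,160,120,5,'pics/s3.png')
f=env.read_camera('scene')['frame'];crop(f,300,165,130,130,4.6,'pics/c3.png')
E
```

```text
[ 0.14437732  0.77396011 -0.59368231]
```

View pics/s3.png

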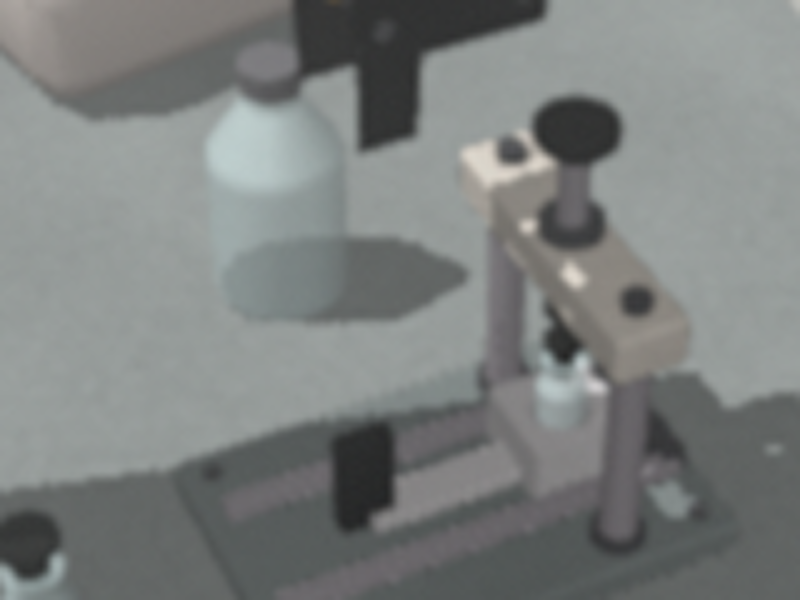

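View pics/c3.png

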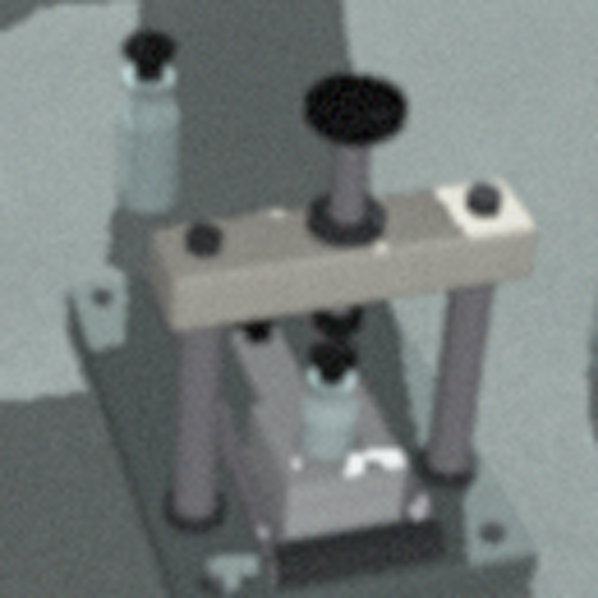

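The carriage is in, with the vial upright under the pad (scene crop px (330,410)). Now to the knob with the jaws shut.

Request:
apply_moves(offset=[[0.5,0.05,0],[1.2,0.13,0],[2,0.22,0],[2.8,0.3,0],[3.5,0.38,0],[3.95,0.43,0],[3.95,0.43,0],[3.95,0.43,-0.5],[3.95,0.43,-1],[3.95,0.43,-1.3],[3.95,0.43,-1.3],[3.95,0.43,-1.3]], yaw=[0,0,0,0,0,0,0,0,0,0,0,0], jaw=[1,1,1,1,1,1,1,1,1,1,1,1])

```text
t: 10.62
eef_pos: [658.7, 95.0, 217.8]
tcp_rot: [-3.005, 1.567, -2.887]
ft_force: [-0.4, -0.8, -0.2]
opening: 0.004
```

Request:
apply_moves(offset=[[0,0,-0.08],[0,0,-0.16],[0,0,-0.2],[0,0,-0.2]], yaw=[0,0,0,0], jaw=[1,1,1,1])

```text
t: 11.12
eef_pos: [658.7, 95.0, 213.0]
tcp_rot: [-2.977, 1.567, -2.859]
ft_force: [0.2, -0.0, 1.7]
opening: 0.006
```

Request:
apply_moves(offset=[[0,0,-0.05],[0,0,-0.1],[0,0,-0.1]], yaw=[0,0,0], jaw=[1,1,1])

```text
t: 11.5
eef_pos: [658.8, 95.1, 210.4]
tcp_rot: [-2.988, 1.567, -2.87]
ft_force: [-0.4, 0.3, 3.0]
opening: 0.004
```

Request:
apply_moves(offset=[[0,0,-0.05],[0,0,-0.1],[0,0,-0.1]], yaw=[0,0,0], jaw=[1,1,1])

```text
t: 11.88
eef_pos: [658.8, 95.0, 207.8]
tcp_rot: [-2.987, 1.567, -2.869]
ft_force: [-0.7, 0.0, 3.1]
opening: 0.005
```

Request:
apply_moves(offset=[[0,0,-0.05],[0,0,-0.1],[0,0,-0.1]], yaw=[0,0,0], jaw=[1,1,1])

```text
t: 12.25
eef_pos: [658.8, 95.0, 205.2]
tcp_rot: [-2.995, 1.567, -2.877]
ft_force: [-1.3, 0.5, 2.4]
opening: 0.003
```

Request:
apply_moves(offset=[[0,0,-0.05],[0,0,-0.08],[0,0,-0.08]], yaw=[0,0,0], jaw=[1,1,1])

```text
t: 12.62
eef_pos: [658.7, 95.0, 203.1]
tcp_rot: [-2.996, 1.567, -2.878]
ft_force: [-1.4, 0.6, 3.7]
opening: 0.004
```

Request:
apply_moves(offset=[[0,0,-0.05],[0,0,-0.08],[0,0,-0.08]], yaw=[0,0,0], jaw=[1,1,1])

```text
t: 13.0
eef_pos: [658.7, 95.0, 201.1]
tcp_rot: [-3.004, 1.567, -2.886]
ft_force: [-1.1, 0.1, 4.0]
opening: 0.004
```

Request:
apply_moves(offset=[[0,0,-0.05],[0,0,-0.08],[0,0,-0.08]], yaw=[0,0,0], jaw=[1,1,1])

```text
t: 13.38
eef_pos: [658.7, 95.1, 199.2]
tcp_rot: [-2.997, 1.567, -2.879]
ft_force: [-1.2, -0.2, 4.7]
opening: 0.006
```

Request:
apply_moves(offset=[[0,0,-0.05],[0,0,-0.08],[0,0,-0.08]], yaw=[0,0,0], jaw=[1,1,1])

```text
t: 13.75
eef_pos: [658.8, 95.0, 198.0]
tcp_rot: [-2.937, 1.568, -2.819]
ft_force: [-2.9, -0.2, 10.1]
opening: 0.005
```

The pad meets the stopper at about z 199 (15 mm down). Continuing in 1 mm steps.

Request:
apply_moves(offset=[[0,0,-0.05],[0,0,-0.08],[0,0,-0.08]], yaw=[0,0,0], jaw=[1,1,1])

```text
t: 14.12
eef_pos: [658.8, 95.0, 196.9]
tcp_rot: [-2.819, 1.569, -2.701]
ft_force: [-3.6, -0.6, 10.3]
opening: 0.004
```

Request:
apply_moves(offset=[[0,0,-0.05],[0,0,-0.08],[0,0,-0.08]], yaw=[0,0,0], jaw=[1,1,1])

```text
t: 14.5
eef_pos: [658.8, 95.0, 195.8]
tcp_rot: [-2.647, 1.569, -2.529]
ft_force: [-3.5, -0.1, 11.1]
opening: 0.006
```

Request:
apply_moves(offset=[[0,0,-0.05],[0,0,-0.08],[0,0,-0.08]], yaw=[0,0,0], jaw=[1,1,1])

```text
t: 14.88
eef_pos: [658.8, 95.0, 194.8]
tcp_rot: [-2.192, 1.57, -2.074]
ft_force: [-2.8, 0.8, 9.5]
opening: 0.008
```

Request:
apply_moves(offset=[[0,0,-0.05],[0,0,-0.08],[0,0,-0.08]], yaw=[0,0,0], jaw=[1,1,1])

```text
t: 15.25
eef_pos: [658.8, 95.0, 193.7]
tcp_rot: [-1.569, 1.57, -1.451]
ft_force: [-3.9, -0.2, 11.2]
opening: 0.002
```

Request:
apply_moves(offset=[[0,0,-0.05],[0,0,-0.08],[0,0,-0.08]], yaw=[0,0,0], jaw=[1,1,1])

```text
t: 15.62
eef_pos: [658.8, 95.1, 192.6]
tcp_rot: [-1.031, 1.57, -0.913]
ft_force: [-3.8, -0.1, 11.0]
opening: 0.002
```

Request:
apply_moves(offset=[[0,0,-0.05],[0,0,-0.08],[0,0,-0.08]], yaw=[0,0,0], jaw=[1,1,1])

```text
t: 16.0
eef_pos: [658.8, 95.1, 191.5]
tcp_rot: [-0.704, 1.569, -0.585]
ft_force: [-3.4, -0.3, 10.3]
opening: 0.005
```

Request:
apply_moves(offset=[[0,0,-0.05],[0,0,-0.08],[0,0,-0.08]], yaw=[0,0,0], jaw=[1,1,1])

```text
t: 16.38
eef_pos: [658.8, 95.1, 190.5]
tcp_rot: [-0.547, 1.568, -0.428]
ft_force: [-2.9, 0.2, 11.3]
opening: 0.002
```

Request:
apply_moves(offset=[[0,0,-0.05],[0,0,-0.08],[0,0,-0.08]], yaw=[0,0,0], jaw=[1,1,1])

```text
t: 16.75
eef_pos: [658.8, 95.1, 189.6]
tcp_rot: [-0.453, 1.568, -0.335]
ft_force: [-4.4, -0.3, 12.6]
opening: 0.003
```

Request:
apply_moves(offset=[[0,0,-0.05],[0,0,-0.07],[0,0,-0.07]], yaw=[0,0,0], jaw=[1,1,1])

```text
t: 17.12
eef_pos: [658.8, 95.0, 189.3]
tcp_rot: [-0.375, 1.566, -0.256]
ft_force: [-5.3, -0.4, 14.1]
opening: 0.007
```

Request:
apply_moves(offset=[[0,0,-0.08],[0,0,-0.08],[0,0,-0.08]], yaw=[0,0,0], jaw=[1,1,1])

```text
t: 17.5
eef_pos: [658.8, 95.1, 189.0]
tcp_rot: [-0.309, 1.565, -0.19]
ft_force: [-4.7, -0.2, 15.2]
opening: 0.004
```

The force has left the 10–11 N plateau and reached 15 N with almost no further travel, so the stopper is home (about 25 mm down). Letting the knob up.

Request:
apply_moves(offset=[[0,0,0.2],[0,0,0.5],[0,0,0.8],[0,0,1.1],[0,0,1.5],[0,0,2],[0,0,2.5],[0,0,2.5],[0,0,2.5]], yaw=[0,0,0,0,0,0,0,0,0], jaw=[1,1,1,1,1,1,1,1,1])

```text
t: 18.62
eef_pos: [658.7, 95.0, 251.2]
tcp_rot: [-0.334, 1.566, -0.215]
ft_force: [0.0, 0.6, -0.2]
opening: 0.007
```

```bash
python3 - <<'E'
from h import *
from cell import env
s=env.state();print(s['eef_pos'],R.from_euler('xyz',s['tcp_rot']).as_matrix().round(3))
f=env.read_camera('scene')['frame'];crop(f,300,165,130,130,4.6,'pics/c4.png')
f=env.read_camera('side')['frame'];crop(f,220,130,160,120,5,'pics/s4.png')
E
```

```text
[658.67083442  95.04950503 251.23419725] [[ 0.005 -0.118  0.993]
 [-0.001  0.993  0.118]
 [-1.    -0.002  0.005]]
```

View pics/c4.png

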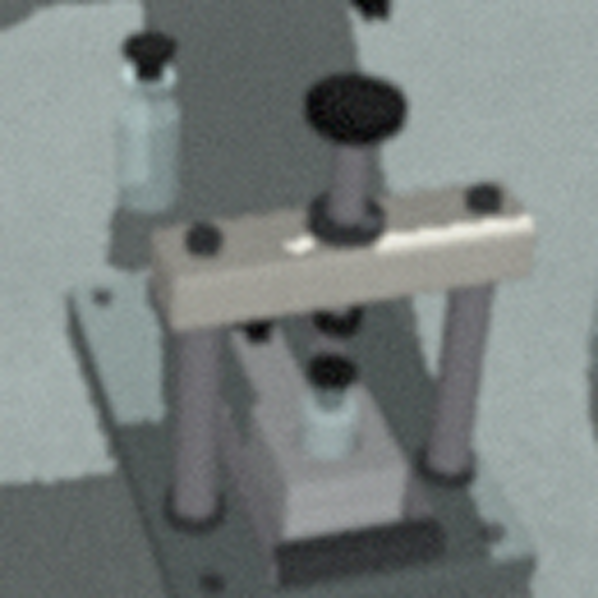

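View pics/s4.png

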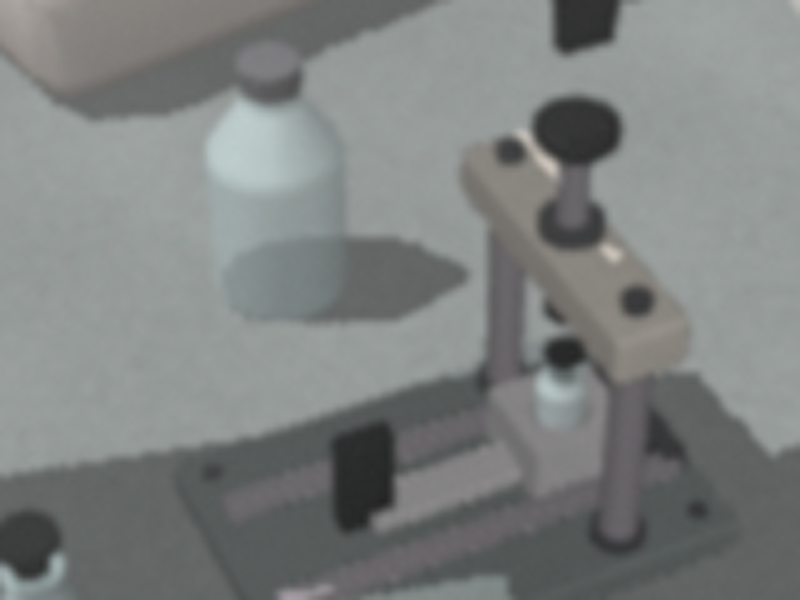

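The stopper flange now sits on the rim (scene crop (333,370)), and the knob is back at its starting pixel (355,105). Going back to the handle.

Request:
apply_moves(offset=[[-0.8,-0.08,0],[-1.8,-0.2,0],[-2.8,-0.3,0],[-3.6,-0.39,0],[-3.94,-0.43,0],[-3.94,-0.43,0],[-3.94,-0.43,0]], yaw=[0,0,-0.1,-0.1,-0.1,-0.1,-0.1], jaw=[0.5,0,0,0,0,0,0])

```text
t: 19.6
eef_pos: [560.8, 84.3, 250.8]
tcp_rot: [-0.347, 1.566, -0.239]
ft_force: [0.2, -0.6, -0.2]
opening: 0.497
```

Request:
apply_moves(offset=[[0,0,-1],[0,0,-2],[0,0,-3],[0,0,-4],[0,0,-5],[0,0,-6],[0,0,-7],[0,0,-7.8],[0,0,-8.2],[0,0,-8.2],[0,0,-8.2]], yaw=[0,0,0,0,0,0,0,0,0,0,0], jaw=[0,0,0,0,0,0,0,0,0,0,0])

```text
t: 20.98
eef_pos: [561.2, 84.3, 46.5]
tcp_rot: [-0.305, 1.565, -0.197]
ft_force: [0.4, -0.5, 0.6]
opening: 0.5
```

Request:
apply_moves(offset=[[0,0,0],[0,0,0],[0,0,0],[0,0,0],[0,0,0],[0,0,0]], yaw=[0,0,0,0,0,0], jaw=[0.3,0.5,1,1,1,1])

```text
t: 21.72
eef_pos: [561.2, 84.4, 46.5]
tcp_rot: [-0.297, 1.565, -0.189]
ft_force: [0.1, 0.2, 1.4]
opening: 0.125
```

Request:
apply_moves(offset=[[-0.1,-0.01,0],[-0.3,-0.033,0],[-0.6,-0.065,0],[-0.9,-0.1,0],[-1.2,-0.13,0],[-1.5,-0.16,0],[-1.8,-0.2,0],[-2.1,-0.23,0],[-2.4,-0.26,0],[-2.7,-0.3,0],[-3.0,-0.33,0],[-3.25,-0.355,0],[-3.4,-0.37,0],[-3.5,-0.38,0],[-3.5,-0.38,0]], yaw=[0,0,0,0,0,0,0,0,0,0,0,0,0,0,0], jaw=[1,1,1,1,1,1,1,1,1,1,1,1,1,1,1])

```text
t: 23.6
eef_pos: [473.2, 74.7, 46.5]
tcp_rot: [-0.366, 1.566, -0.258]
ft_force: [1.3, -5.3, -2.1]
opening: 0.125
```

Request:
apply_moves(offset=[[-0.05,-0.01,0],[-0.1,-0.015,0],[-0.12,-0.02,0],[-0.12,-0.02,0]], yaw=[0,0,0,0], jaw=[1,1,1,1])

```text
t: 24.1
eef_pos: [471.8, 74.4, 46.5]
tcp_rot: [-0.221, 1.562, -0.113]
ft_force: [10.4, 1.3, -8.0]
opening: 0.123
```

It is against the outer stop (10 N, 90 mm travelled). Releasing and retreating up.

Request:
apply_moves(offset=[[0,0,0],[0,0,0],[0,0,0],[0,0,0.3],[0,0,1.2],[0,0,2.4],[0,0,3.6],[0,0,4.8],[0,0,6],[0,0,7.2],[0,0,8],[0,0,8]], yaw=[0,0,0,0,0,0,0,0,0,0,0,0], jaw=[0.4,0,0,0,0,0,0,0,0,0,0,0])

```text
t: 25.6
eef_pos: [472.0, 74.4, 247.9]
tcp_rot: [-0.188, 1.559, -0.08]
ft_force: [0.8, 0.5, -0.9]
opening: 0.502
```

```bash
python3 - <<'E'
from h import *
from cell import env
s=env.state();print(s['t'],s['eef_pos'],s['ft_force'])
C=env.read_camera('scene');crop(C['frame'],300,165,130,130,4.6,'pics/c5.png')
f=env.read_camera('side')['frame'];crop(f,210,140,160,120,5,'pics/s5.png')
E
```

```text
25.6 [471.96139589  74.44091904 247.9242139 ] [ 0.75784719  0.52526593 -0.94950543]
```

View pics/s5.png

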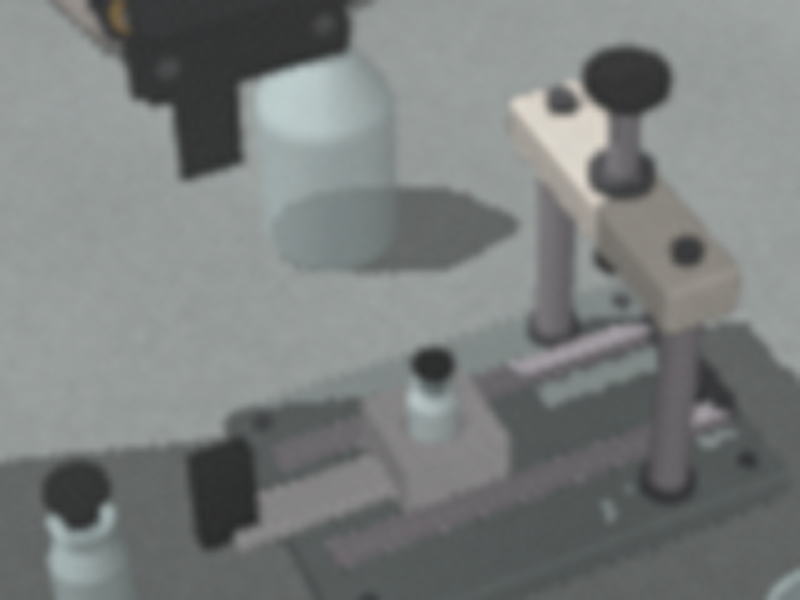

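View pics/c5.png

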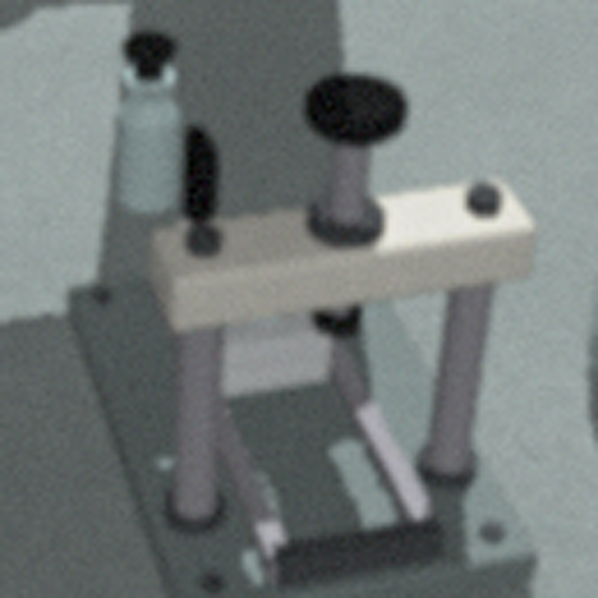

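The handle is back at its first pixels (190–255, 440–548). The vial is upright in its pocket with the stopper lower than before, and the knob is up at (627,75). Nothing else has moved, so I'm handing in.

```bash
python3 -c "
from cell import env
print(env.job_done())"
```

```text
the job is handed in; nothing more can be done
None
```

I ran the whole sequence and handed the job in at about 26 s of the 58 s allowed; it returned no verdict.

- **Carriage in:** I slid it in by the handle, 90 mm, until it met the end stop at about 12 N.
- **Pressing:** The pad met the stopper about 15 mm down. The stopper then slid at a steady 10–11 N on the knob. About 25 mm down the force rose to 15 N with almost no further travel, so I took that as home and let the knob up.
- **Carriage out:** I pulled it back 90 mm to the outer stop (about 10 N), then opened the gripper and raised it clear.

**Last checks:**
- **Handle and knob:** In the final pictures both are at their starting pixels.
- **Vial:** It stands upright in its pocket with the stopper flange on the rim.
- **Surroundings:** The bottle and the large look-alike vial had not moved. I did not check the bin, the beaker or the small look-alike up close at the end.
- **Arm:** The gripper is well above everything and touches nothing.

**Not measured directly:** I judged the load on the vial only from the wrist force. It was about 10 N at most after allowing for the spring, which is under the 20 N limit. The only disagreements between position readings were 1–2 mm, within the camera calibration. On the first grip, an offset of that size gave a brief 17 N sideways force on the handle, which went away as the carriage moved.

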